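# Back up a flange with its masking angle and hold the clip open over both edges

### The arm

A 6-joint arm with a two-finger parallel gripper is mounted at the origin on the work surface. World frame = base frame: x ahead of the robot, y to its left, z up, the work surface at z = 0. Lengths are in m, angles in degrees, forces in N, time in s.
With the tool pointing down it reaches from about 0.4 to 0.825 m from the base axis. Payload 7 kg.
Tool frame: the origin (TCP) lies midway between the tips of the shut fingers; the grasp point (between the pads) lies 19 mm behind it; z points along the fingers, y is the line along which they close (so a half turn about z gives the same grasp; the last joint's range is limited). The gripper opens to 85 mm and grips with 20 to 120 N. Pads are 22 mm wide; open, the fingers measure 114 mm over their backs; the gripper's body (76 mm by 85 mm) begins 54 mm behind the grasp point. The pads swing forward as they close: fully open they stand 13 mm farther back than shut.
Start: joints at [84.632, 20.546, 0.682, 0, -70.136, -16.507], TCP at [0.252, 0.626, 0.231] pointing down, gripper open.
Joint ranges: [-176.03, 176.03], [-82.01, 121.73], [-58.28, 71.71], [-173.87, 95.51], [-174.79, -0.11], [-173.66, 173.66]. Speed limits (degrees/s): [136.94, 136.94, 172.46, 180, 180, 180].

### API

Orientations are given as [roll, pitch, yaw] about the fixed x, y, z axes, in that order (R = Rz(yaw) Ry(pitch) Rx(roll)).
In Python, from bench import r gives the robot as it stands.
- The arm moves only by the tool arm_command, never from a script. Its argument "targets" is a list of rows, each an object with "slide": the shift along the tool's x, y, z in mm, a list of three; "turn": the turn about the tool's z in rad; "hand": the closure, from -1 (fully open) to 1 (shut), so that 0 is half open. A call has 1 to 12 rows; each row is the pose to reach, as a shift and turn from the pose commanded when the call began, along the tool's axes at that moment; what a row does not reach only later rows make up. A row lasts 1/10 s, in which the tool goes at most 50 mm and 8.59 degrees, less where a joint would pass 70% of its speed; a pose out of reach is approached as far as the arm can. A call with a gripper value outside its range is refused whole. The fingers move at their own pace and stop on an object; the grip force is fixed at half the most. Time passes only in rows, so rows that repeat a pose let the fingers close. It gives the time, the measured TCP pose, the force and the opening at its end, in the units of the state.
- r.read_state(): the state, without advancing time (a new reading comes with each control period).
- r.camera(name): name is "scene" or "side" or "wrist"; returns a dict with "color" (420x560x3 uint8, red, green, blue), "fov_y" (degrees; the focal length in pixels is half the picture's height over the tangent of half this angle, whatever the lens; pixels are square), "cx", "cy" (the principal point, pixels), "xyz" and "orientation" of the camera in the world; the wrist camera has in their place "tool_from_camera" (4x4, takes a point from camera to tool coordinates, whose origin is the TCP and whose axes are the flange's). Camera axes: x right, y down, z forward; pixel columns grow to the right and rows downward; lengths in m; the calibration is good to about 2 mm. A picture is of the moment at which its call begins: read the wrist's pose just before it. There is no depth.
- r.job_done(): hands the job in, once; it reports no verdict.
The state is a dict: "t": time; "joint_positions": joint angles; "qd": joint speeds; "joint_torque": joint torques, N m; "ee_pos": TCP position; "eef_rot": TCP orientation; "wrist_force": force on the tool from outside, world axes, zero at the start; "moment": the same for the moment, N m; "finger_gap": opening from 0.0 (shut) to 1.0 (fully open).
Only numpy, scipy, OpenCV 4.12 (cv2) and the standard library are available. Lean on these libraries where they do the work, as an engineer would, in place of code of your own. Each camera call takes 0.05 s, during which the arm holds its last target. There are 200 camera calls.

### The job

Stand the loose masking angle on the base of the fixed part, its flat back touching the front of the upright flange, square to it and centred across it, and let it go. Then take the spring clip by its handles, squeeze it wide open and lower it over the middle of the two top edges, square to the plates, so that the gaping jaws reach down well past the edges on both sides without touching either plate. Finish while holding the clip there, still squeezed open, and leave the jar, nozzle and brush alone.

Things in the scene. Friction and masses are not known exactly. Their poses are not given: they have to be found in the camera images.
- flange_top (a point): Middle of the top edge of the part's fixed upright flange, on its FRONT face, 80 mm above the bench. The flange is bright steel, 46 mm wide, 5 mm thick, 70 mm high above the base. Axes: x from the flange's front face through to its back (roughly away from the robot), y along its width, z up.
- part: Fixed part: dark steel base plate 150 (x) x 120 (y) x 10 mm, its top 10 mm above the bench, with the upright flange on it; origin at the centre of the base's underside, axes as for the flange. The flange's front face is 10 mm to +x of the centre line; the free base in front (-x) of it is 85 mm long. A low rib (28 mm above the base at most) stands behind it. It cannot move.
- mask_mid (a point): Loose aluminium masking angle, about 0.18 kg, standing upright: an L of 5 mm plate, 60 mm wide (y), upright leg 70 mm high, foot reaching 35 mm to the front (-x) of the leg's front face. Point: centre of the upright leg, 35 mm above its underside, 2.5 mm from its flat back. x: from foot side to flat back; z up. Grip it across the 60 mm: the flange is 14 mm narrower, so it clears the fingers.
- clip_mid (a point): Loose spring clip, dark steel, rubber lips, 0.09 kg, 94 mm high, standing on its closed lips, V-spread handles up. Point: centre of the hinge pin, 45 mm above the lips' underside. x along the pin (46 mm; jaws 40 mm wide), y the way handles and jaws move, z up. Each handle ends in a rolled edge 36 mm long in x, 8 mm thick, centred 45 mm above this point, 27 mm to either side: 62 mm over both.
- clip_jaw_a (a joint): Opening of one jaw: 0 closed, 0.45 rad fully open at a firm stop. Squeezing the rolled ends together in y opens both jaws equally. At the stop the ends are 18 mm over both, 50 mm above the pin; the lips are 40 mm apart, their tips 43 mm below the pin; the mouth is free from 5 mm below the pin down.
- clip_jaw_b (a joint): Opening of the other jaw, always equal: 0 closed, 0.45 rad fully open. The spring resists with about 4 N on each handle at first and 10 N fully open; a grip of 15 to 30 N holds the clip against its stop.
- bead_jar_mid (a point): Bystander: a screw-lid jar, 64 mm across, 85 mm high, standing on the bench; this point is at its centre. Leave alone.
- nozzle_mid (a point): Bystander: a small brass blast nozzle, 38 mm across at the foot, 60 mm high, standing on the bench; this point is at its centre. Leave alone.
- brush_grip (a point): Bystander: a hand brush lying on the bench beyond the part; this point is on its handle. Leave alone.
Mind the look-alikes: they are no part of the job. What is shaped like the part that bears clip_mid but yellow is not meant.

How it is judged (in metres and radians):
On the way, in this order (a step that is already met when the one before it is completed fails the run):
1. the masking angle stands back to front against the fixed flange, square and centred, and is let go (x of mask_mid in the frame of flange_top between -0.0055 and 0.001 m and y of mask_mid in the frame of flange_top between -0.007 and 0.007 m and z of mask_mid in the frame of flange_top between -0.038 and -0.032 m and angle between mask_mid's own z axis and vertical below 0.06 rad and angle between the x axis of mask_mid and the x axis of flange_top, either way round below 0.08 rad and contact force between the fingers and mask below 0.1 N), for 0.2 s.
2. the clip is lifted off the bench in the fingers (contact force between the fingers and clip above 2 N and height (world z) of clip_mid above 0.08 m), for 0.1 s.
At the end, for the whole second after the job is handed in: Angle back within 3 mm of the flange, centred to 7 mm, upright to 0.06 and square to 0.08 rad, released. Clip squeezed by the fingers, jaws open over 0.3 rad, upright and square to 0.2 rad, pin to 10 mm of the joint, 15 mm of mid-width, 5-37 mm above the edges, touching neither plate (all of step 1 and value of joint each of clip_jaw_a, clip_jaw_b above 0.3 rad and x of clip_mid in the frame of flange_top between -0.01 and 0.01 m and y of clip_mid in the frame of flange_top between -0.015 and 0.015 m and z of clip_mid in the frame of flange_top between 0.005 and 0.037 m and angle between the y axis of clip_mid and the x axis of flange_top, either way round below 0.2 rad and angle between clip_mid's own z axis and vertical below 0.2 rad and contact force between clip and mask below 0.3 N and contact force between clip and part below 0.3 N and contact force between the fingers and clip above 2 N); the arm keeps its last pose, push and grip.
It fails at once if a bystander is shoved or knocked over (distance of any of bead_jar_mid, nozzle_mid, brush_grip from where it was at the start of the episode above 0.02 m).
It also fails if it takes over 54 s, if anything falls off the work surface, if the arm or the gripper's body presses on something with over 40 N, if the wrist force passes 120 N, or if a joint passes its speed limit or range.

## Working session

There is one attempt and no reset: what is moved stays moved. The work goes in short steps, Python scripts to look and compute and a tool call to move; the robot and the scene stay as the last step left them, time stands still between calls to the robot, and variables do not carry over. Pictures are saved under pics/ and viewed, on a budget of 10 in all, crops included, one or two more only if the job needs it, and the job is handed in when it is done.

Besides the shell and the picture viewer there is one more tool, called after ">>>" in YAML: its name, and indented under it one key for each argument. arm_command: Moves the arm, as the interface text tells. Its arguments: {"type":"object","properties":{"targets":{"type":"array"}},"required":["targets"]}

```bash
mkdir -p pics; cat > h.py <<'E'
import numpy as np, cv2, json
from scipy.spatial.transform import Rotation as R
from bench import r
def cam(n):
    s=r.read_state(); c=r.camera(n); f=210/np.tan(np.radians(c["fov_y"]/2))
    if n=="wrist":
        T=np.eye(4);T[:3,:3]=R.from_euler('xyz',s["eef_rot"],degrees=True).as_matrix();T[:3,3]=s["ee_pos"];T=T@np.array(c["tool_from_camera"])
    else:
        T=np.eye(4);o=np.array(c["orientation"]);T[:3,:3]=o if o.shape==(3,3) else R.from_euler('xyz',o,degrees=True).as_matrix();T[:3,3]=c["xyz"]
    d=dict(T=T,f=f,cx=c["cx"],cy=c["cy"]); return c["color"],d
def save(n,name):
    im,d=cam(n); cv2.imwrite(f"pics/{name}.png",im[:,:,::-1]); np.savez(f"pics/{name}.npz",**d); return im,d
def load(name): return {k:v for k,v in np.load(f"pics/{name}.npz").items()}
def px2w(d,u,v,z):
    ray=d["T"][:3,:3]@np.array([(u-d["cx"])/d["f"],(v-d["cy"])/d["f"],1]);o=d["T"][:3,3]
    return o+ray*(z-o[2])/ray[2]
def w2px(d,p):
    q=d["T"][:3,:3].T@(np.asarray(p)-d["T"][:3,3]); return q[:2]/q[2]*d["f"]+[d["cx"],d["cy"]]
E
python3 - <<'E'
from h import *
s=r.read_state();print(s)
for n in("scene","side","wrist"):
    im,d=save(n,n+"0");print(n,d)
a=cv2.imread("pics/scene0.png");b=cv2.imread("pics/side0.png")
cv2.imwrite("pics/both.png",cv2.resize(np.vstack([a,b]),None,fx=.71,fy=.71))
E
```

```text
{'t': 0.0, 'joint_positions': array([ 8.46324918e+01,  2.05918257e+01,  6.33232320e-01, -1.89334828e-02,
       -7.01351019e+01, -1.65092103e+01]), 'qd': array([-0.02638553,  0.00377561,  0.01991414, -0.08089374, -0.03616605,
       -0.00034033]), 'joint_torque': array([-9.07651793e-05, -5.83318198e+01,  2.93426764e+01,  6.93656132e+00,
       -5.71279175e-03, -1.87107801e-06]), 'ee_pos': array([0.25133927, 0.62594493, 0.23035889]), 'eef_rot': array([ 1.79905109e+02, -9.56294749e-03, -2.18831587e+01]), 'wrist_force': array([-0.2018545 ,  0.47319447,  0.15759173]), 'moment': array([-0.01949706,  0.01214871,  0.00876207]), 'finger_gap': 0.9991127219196625}
scene {'T': array([[ 1.71543937e-01,  6.44967279e-01, -7.44707921e-01,
         1.42036611e+00],
       [ 9.85176079e-01, -1.11631237e-01,  1.30255749e-01,
        -1.80637077e-01],
       [ 8.78030140e-04, -7.56013013e-01, -6.54555997e-01,
         8.11510331e-01],
       [ 0.00000000e+00,  0.00000000e+00,  0.00000000e+00,
         1.00000000e+00]]), 'f': np.float64(460.4908616860856), 'cx': 276.8113030273668, 'cy': 210.06254446105044}
side {'T': array([[ 0.99979567, -0.01298854,  0.01548914,  0.59424345],
       [-0.01981823, -0.78075699,  0.62452042, -0.74900438],
       [ 0.00398164, -0.62469978, -0.78085487,  0.97918465],
       [ 0.        ,  0.        ,  0.        ,  1.        ]]), 'f': np.float64(515.4422973205479), 'cx': 277.0890071905278, 'cy': 210.2012097269209}
wrist {'T': array([[-0.37298189, -0.89586693, -0.24146832,  0.31215565],
       [-0.92783617,  0.36072639,  0.0948499 ,  0.60125864],
       [ 0.00213111,  0.25942034, -0.96576216,  0.37334196],
       [ 0.        ,  0.        ,  0.        ,  1.        ]]), 'f': np.float64(345.46620089747165), 'cx': 273.8484961057282, 'cy': 211.9837775987707}
```

View pics/scene0.png

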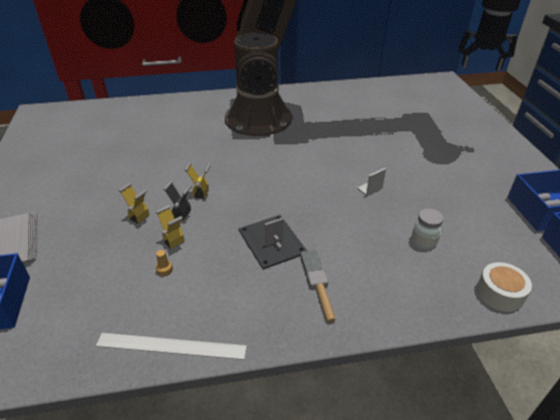

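View pics/side0.png

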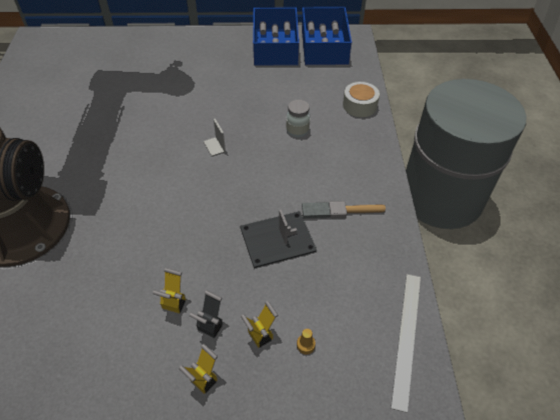

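The scene view shows the dark clip at (180,200) among three yellow look-alikes at (134,203), (199,180) and (171,227). The angle is at (373,182), the part at (272,240), the jar at (428,228), the nozzle at (163,262) and the brush at (318,285). In the side view the clip is at (208,315) with the yellow ones at (172,290), (262,325) and (203,370), the angle is at (217,140) and the part at (278,240). The dark clip is the one meant, since yellow is excluded. Next is an enlarged crop to confirm it and measure.

```bash
python3 - <<'E'
from h import *
a=cv2.imread("pics/scene0.png");b=cv2.imread("pics/side0.png")
def crop(i,u,v,w,h,k):
    c=cv2.resize(i[v:v+h,u:u+w],None,fx=k,fy=k,interpolation=cv2.INTER_CUBIC)
    c=cv2.convertScaleAbs(c,alpha=1.5,beta=15)
    for x in range(0,w,10): cv2.line(c,(x*k,0),(x*k,6 if (u+x)%50 else 14),(0,255,0),1)
    for y in range(0,h,10): cv2.line(c,(0,y*k),(6 if (v+y)%50 else 14,y*k),(0,255,0),1)
    return c
# tiles 400x300
t=[crop(a,230,205,80,60,5),crop(b,235,200,80,60,5),crop(a,340,150,80,60,5),crop(b,185,110,80,60,5)]
cv2.imwrite("pics/m1.png",np.vstack([np.hstack(t[:2]),np.hstack(t[2:])]))
t=[crop(a,150,170,80,60,5),crop(b,170,280,80,60,5)]
cv2.imwrite("pics/m2.png",np.hstack(t))
E
```

```text
(no output)
```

View pics/m1.png

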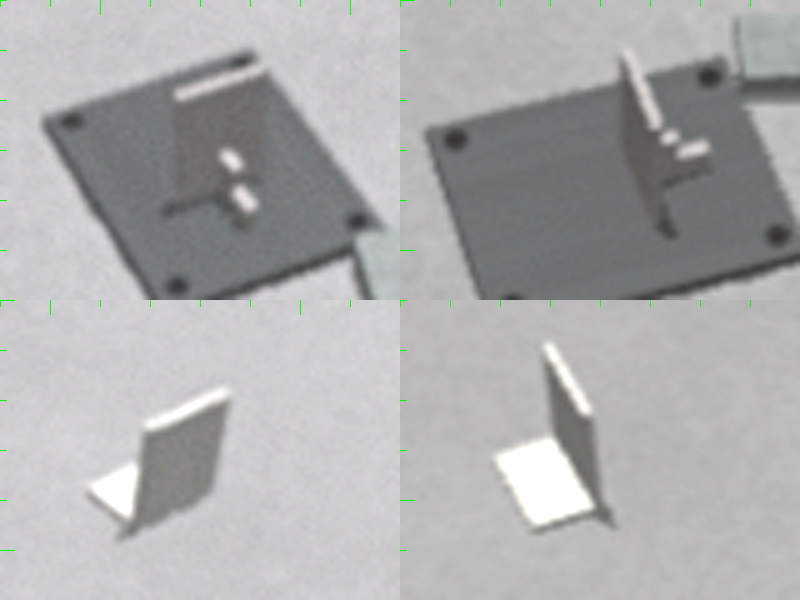

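View pics/m2.png

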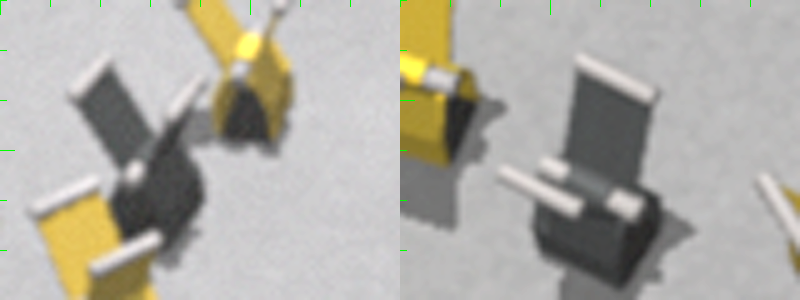

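The dark clip stands at scene (176,200) and side (208,312), so it is the one to take. The crops give clear edge pixels for the part, angle and clip, which I fit to planar poses.

```bash
cat > fit.py <<'E'
from h import *
from scipy.optimize import least_squares
def fit(obs,g):
    def P(q,m): c,s=np.cos(q[2]),np.sin(q[2]); return [q[0]+c*m[0]-s*m[1],q[1]+s*m[0]+c*m[1],m[2]]
    f=lambda q:np.concatenate([w2px(d,P(q,np.array(m)/1e3))-uv for d,uv,m in obs])
    o=least_squares(f,g,x_scale=[.1,.1,1]); return o.x,o.fun.reshape(-1,2)
E
python3 - <<'E'
from fit import *
S,D=load("scene0"),load("side0")
part=[(S,(238.4,229.4),(-75,-60,10)),(S,(281,215),(-75,60,10)),(S,(265.2,224.2),(12.5,-23,80)),(S,(283.4,218.6),(12.5,23,80)),
(D,(240,226),(-75,60,10)),(D,(299.6,211.4),(75,60,10)),(D,(280.6,210),(12.5,23,80)),(D,(286.6,225.4),(12.5,-23,80))]
mask=[(S,(369.4,175.6),(0,-30,70)),(S,(385.8,168.6),(0,30,70)),(S,(357.6,188),(-37.5,-30,5)),(S,(382.4,188),(2.5,30,0)),(S,(367.4,196),(2.5,-30,0)),
(D,(214.8,119),(0,30,70)),(D,(222.4,132.4),(0,-30,70)),(D,(204,141.6),(-37.5,30,5)),(D,(212,156),(-37.5,-30,5)),(D,(226,152),(-2.5,-30,5))]
clip=[(S,(164.4,189.4),(18,-27,94)),(S,(171.4,182.4),(-18,-27,94)),(S,(184.6,193.4),(18,27,94)),(S,(190.6,186.4),(-18,27,94)),(S,(176.6,204.6),(23,0,45)),
(D,(206,292.4),(-18,27,94)),(D,(221,299.4),(18,27,94)),(D,(190,314.6),(-18,-27,94)),(D,(206,322.4),(18,-27,94)),(D,(216.4,321.4),(23,0,45)),(D,(199,312.6),(-23,0,45))]
for n,o,g in(("part",part,[.6,0,0]),("mask",mask,[.45,.2,.3]),("clip",clip,[.45,-.15,-.6])):
    q,e=fit(o,g);print(n,q.round(4),np.degrees(q[2]).round(1));print(e.round(1).tolist())
    if n=="part":
        c,s=np.cos(q[2]),np.sin(q[2]);print("flange_top",q[0]+.01*c,q[1]+.01*s)
for n,u,v in(("jar",428,243),("nozzle",163,270),("brush",330,315)):print(n,px2w(S,u,v,0))
W=load("wrist0");print(W["T"][:3,3])
E
```

```text
part [ 0.6149 -0.0528  0.2881] 16.5
[[-0.9, -1.4], [-1.3, -0.9], [-0.3, 0.1], [-1.0, -0.2], [0.3, -1.1], [0.8, -1.5], [0.2, -0.8], [0.6, -0.5]]
flange_top 0.6244751618225641 -0.04996195510763406
mask [0.4672 0.2634 0.4509] 25.8
[[-0.1, 0.2], [-0.7, -0.4], [-0.7, -0.2], [-0.5, 0.6], [-0.8, 0.4], [-0.1, -0.6], [1.3, -0.1], [0.0, -0.8], [0.5, -1.0], [-1.3, -1.3]]
clip [ 0.4707 -0.2724 -0.4931] -28.3
[[-1.0, -0.9], [-1.1, -2.1], [-1.8, -0.6], [-1.3, -2.0], [-1.7, 2.2], [-0.6, -1.7], [0.2, -1.2], [0.2, -1.7], [0.3, -1.5], [1.9, 0.8], [-0.4, -0.1]]
jar [0.68457029 0.33000586 0.        ]
nozzle [ 6.62748961e-01 -3.18295046e-01  1.11022302e-16]
brush [8.53091890e-01 3.39460006e-02 1.11022302e-16]
[0.31215565 0.60125864 0.37334196]
```

```bash
cat >> h.py <<'E'
def goto(x,y,z,yaw):
    s=r.read_state(); M=R.from_euler('xyz',s["eef_rot"],degrees=True).as_matrix()
    sl=M.T@(np.array([x,y,z])-s["ee_pos"])*1e3
    cur=np.degrees(np.arctan2(M[1,0],M[0,0])); t=-((yaw-cur+90)%180-90)
    print("t",round(s["t"],2),"slide",sl.round(1),"turn",round(np.radians(t),4),"q",np.round(s["joint_positions"],0),"F",s["wrist_force"].round(1))
E
python3 -c "
from h import *
goto(.467,.263,.17,25.8)"
```

```text
t 0.15 slide [335.4 256.5  61. ] turn -0.8322 q [ 85.  21.   1.  -0. -70. -17.] F [ 0.2  0.5 -0.6]
```

>>> arm_command:
  targets:
    - {"slide": [335.4,256.5,0],"turn": -0.832,"hand": -1}
    - {"slide": [335.4,256.5,0],"turn": -0.832,"hand": -1}
    - {"slide": [335.4,256.5,0],"turn": -0.832,"hand": -1}
    - {"slide": [335.4,256.5,0],"turn": -0.832,"hand": -1}
    - {"slide": [335.4,256.5,0],"turn": -0.832,"hand": -1}
    - {"slide": [335.4,256.5,0],"turn": -0.832,"hand": -1}
    - {"slide": [335.4,256.5,0],"turn": -0.832,"hand": -1}
    - {"slide": [335.4,256.5,61],"turn": -0.832,"hand": -1}
    - {"slide": [335.4,256.5,61],"turn": -0.832,"hand": -1}
    - {"slide": [335.4,256.5,61],"turn": -0.832,"hand": -1}
    - {"slide": [335.4,256.5,61],"turn": -0.832,"hand": -1}
    - {"slide": [335.4,256.5,61],"turn": -0.832,"hand": -1}

```text
t: 1.35
ee_pos: [0.4675, 0.2642, 0.171]
eef_rot: [-180.0, -0.1, 25.8]
wrist_force: [-0.1, -0.4, -0.1]
finger_gap: 0.998
```

```bash
python3 - <<'E'
from h import *
goto(.467,.263,.17,25.8)
im,d=save("wrist","w1")
c=im[:,:,::-1].copy()
for m in((0,-30,70),(0,30,70),(-37.5,-30,5),(-37.5,30,5),(2.5,30,0),(2.5,-30,0)):
    a=.4509;m=np.array(m)/1e3
    p=w2px(d,[.4672+np.cos(a)*m[0]-np.sin(a)*m[1],.2634+np.sin(a)*m[0]+np.cos(a)*m[1],m[2]]);print(p.round(0))
cv2.imwrite("pics/w1v.png",cv2.resize(c,None,fx=1.4,fy=1.4))
E
```

```text
t 1.35 slide [-1.   0.8  1. ] turn 0.0003 q [ 50.  10. -22.   0. -58.  65.] F [-0.1 -0.4 -0.1]
[315. 212.]
[233. 212.]
[306. 233.]
[242. 233.]
[242. 190.]
[306. 190.]
```

View pics/w1v.png

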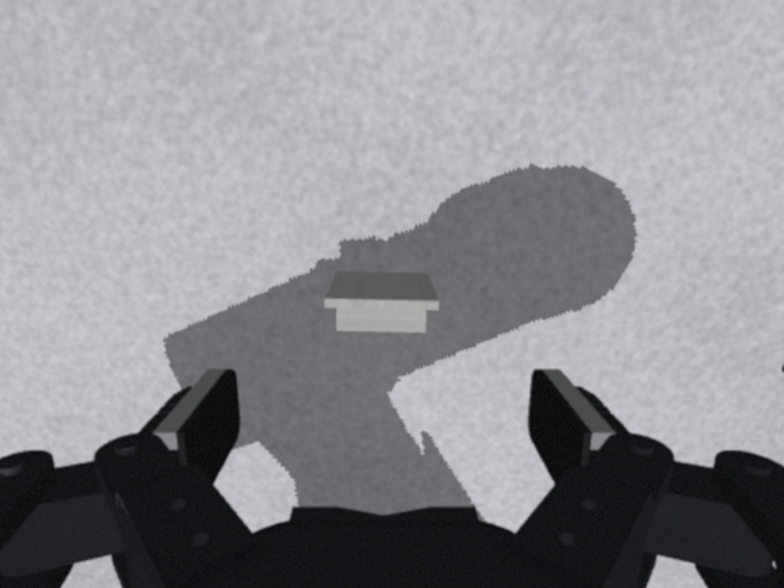

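The wrist view shows the angle's top strip from about (232,217) to (313,219) and the foot's front edge at v≈237 (u 240–305). It is square to the fingers within about 1°. I refit with these.

```bash
python3 - <<'E'
from fit import *
W=load("w1")
o=[(W,np.array(p)/1.4,m) for p,m in(((325.5,303.5),(0,30,70)),((438,305.5),(0,-30,70)),((335,271.5),(2.5,30,0)),((429,273.5),(2.5,-30,0)),((336,331.5),(-37.5,30,5)),((426,332),(-37.5,-30,5)))]
q,e=fit(o,[.467,.263,.45]);print(q,np.degrees(q[2]),e.round(1).tolist())
goto(q[0],q[1],.06,np.degrees(q[2]))
E
```

```text
[0.46311465 0.26255336 0.43348235] 24.83670891788046 [[-0.7, 0.3], [0.6, 0.1], [1.3, -0.1], [-1.2, -0.4], [0.4, -0.3], [-0.3, 0.3]]
t 1.4 slide [ -4.9  -0.  111.2] turn 0.0177 q [ 50.  10. -22.   0. -58.  65.] F [0.4 1.  0. ]
```

>>> arm_command:
  targets:
    - {"slide": [-4.9,0,40],"turn": 0.018,"hand": -1}
    - {"slide": [-4.9,0,80],"turn": 0.018,"hand": -1}
    - {"slide": [-4.9,0,120],"turn": 0.018,"hand": -1}
    - {"slide": [-4.9,0,146],"turn": 0.018,"hand": -1}
    - {"slide": [-4.9,0,146],"turn": 0.018,"hand": -1}
    - {"slide": [-4.9,0,146],"turn": 0.018,"hand": -1}
    - {"slide": [-4.9,0,146],"turn": 0.018,"hand": 1}
    - {"slide": [-4.9,0,146],"turn": 0.018,"hand": 1}
    - {"slide": [-4.9,0,146],"turn": 0.018,"hand": 1}
    - {"slide": [-4.9,0,146],"turn": 0.018,"hand": 1}
    - {"slide": [-4.9,0,146],"turn": 0.018,"hand": 1}
    - {"slide": [-4.9,0,146],"turn": 0.018,"hand": 1}

```text
t: 2.6
ee_pos: [0.4638, 0.2626, 0.0266]
eef_rot: [-179.9, -0.2, 24.8]
wrist_force: [-1.6, 1.1, 7.2]
finger_gap: 0.69
```

>>> arm_command:
  targets:
    - {"slide": [0,0,-15],"turn": 0,"hand": 1}
    - {"slide": [0,0,-40],"turn": 0,"hand": 1}
    - {"slide": [0,0,-80],"turn": 0,"hand": 1}
    - {"slide": [0,0,-100],"turn": 0,"hand": 1}
    - {"slide": [0,0,-100],"turn": 0,"hand": 1}
    - {"slide": [0,0,-100],"turn": 0,"hand": 1}

```text
t: 3.2
ee_pos: [0.4627, 0.2614, 0.1252]
eef_rot: [-179.9, -0.1, 24.7]
wrist_force: [-1.0, -0.7, -3.0]
finger_gap: 0.689
```

```bash
python3 - <<'E'
from h import *
a=np.radians(16.5)
goto(.6245-.045*np.cos(a),-.05-.045*np.sin(a),.125,16.5)
print(r.read_state()["finger_gap"],r.read_state()["ee_pos"])
E
```

```text
t 3.2 slide [-27.9 344.1  -0.4] turn 0.1437 q [ 51.  13. -26.  -0. -52.  64.] F [-1.  -0.7 -3. ]
0.6885319004357181 [0.46268562 0.2613591  0.12515206]
```

>>> arm_command:
  targets:
    - {"slide": [-3,35,0],"turn": 0.014,"hand": 1}
    - {"slide": [-6,75,0],"turn": 0.03,"hand": 1}
    - {"slide": [-10,120,0],"turn": 0.05,"hand": 1}
    - {"slide": [-14,165,0],"turn": 0.07,"hand": 1}
    - {"slide": [-17,210,0],"turn": 0.09,"hand": 1}
    - {"slide": [-21,255,0],"turn": 0.11,"hand": 1}
    - {"slide": [-24,295,0],"turn": 0.13,"hand": 1}
    - {"slide": [-26,325,0],"turn": 0.144,"hand": 1}
    - {"slide": [-27.9,344,0],"turn": 0.144,"hand": 1}
    - {"slide": [-27.9,344,0],"turn": 0.144,"hand": 1}
    - {"slide": [-27.9,344,0],"turn": 0.144,"hand": 1}
    - {"slide": [-27.9,344,0],"turn": 0.144,"hand": 1}

```text
t: 4.4
ee_pos: [0.5809, -0.0623, 0.1236]
eef_rot: [-180.0, 0.1, 16.5]
wrist_force: [-0.2, 0.7, -2.7]
finger_gap: 0.69
```

```bash
python3 - <<'E'
from h import *
goto(.5814,-.0628,.125,16.5)
im,d=save("wrist","w2")
cv2.imwrite("pics/w2v.png",cv2.convertScaleAbs(cv2.resize(im[60:360,130:430,::-1],None,fx=2,fy=2,interpolation=cv2.INTER_CUBIC),alpha=1.5,beta=15))
save("side","s2");save("scene","c2")
E
```

```text
t 4.4 slide [ 0.4  0.6 -1.4] turn 0.0005 q [ 13.  17. -19.  -0. -54.  94.] F [-0.2  0.7 -2.7]
```

View pics/w2v.png

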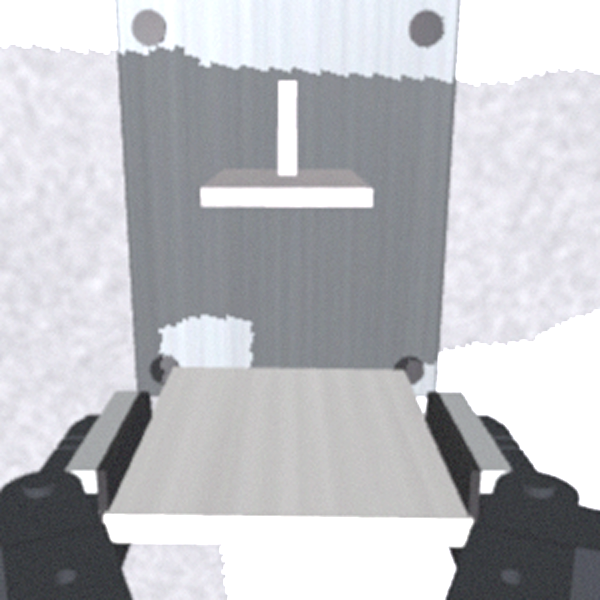

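The held angle's back face spans (172,368)–(408,370) at the bottom and (103,514)–(472,518) at the top. The flange top is a strip with its front edge (200,207)–(373,207) and back edge at y=187, and the two look parallel.

```bash
python3 - <<'E'
from fit import *
W=load("w2"); s=r.read_state()
u=lambda x,y:(130+x/2,60+y/2)
K=np.array([[W["f"],0,W["cx"]],[0,W["f"],W["cy"]],[0,0,1.]])
mo=[((2.5,30,-35),(172,368)),((2.5,-30,-35),(408,370)),((2.5,30,35),(103,514)),((2.5,-30,35),(472,518)),((-2.5,30,35),(107,542)),((-2.5,-30,35),(471,545))]
A=np.array([m for m,_ in mo],float)/1e3;B=np.array([u(*p) for _,p in mo])
ok,rv,tv=cv2.solvePnP(A,B,K,None)
T=np.eye(4);T[:3,:3]=cv2.Rodrigues(rv)[0];T[:3,3]=tv[:,0];T=W["T"]@T
pr=cv2.projectPoints(A,rv,tv,K,None)[0][:,0];print("mask_mid",T[:3,3].round(4),"eul",R.from_matrix(T[:3,:3]).as_euler('xyz',degrees=True).round(1),(pr-B).round(1).tolist())
o=[(W,u(*p),m) for p,m in(((200,207),(10,23,80)),((373,207),(10,-23,80)),((200,187),(15,23,80)),((373,187),(15,-23,80)),((138,393),(-75,60,10)),((438,393),(-75,-60,10)))]
q,e=fit(o,[.615,-.053,.29]);print("part",q.round(4),np.degrees(q[2]).round(1),e.round(1).tolist())
c,sn=np.cos(q[2]),np.sin(q[2]);ft=np.array([q[0]+.01*c,q[1]+.01*sn,.08]);print("ft",ft)
o2=o[:4];q2,e2=fit(o2,[.615,-.053,.29]);print("flange only",q2.round(4),np.degrees(q2[2]).round(1))
Rf=R.from_euler('z',q[2]).as_matrix();print("mask in ft",(Rf.T@(T[:3,3]-ft)).round(4))
Rt=R.from_euler('xyz',s["eef_rot"],degrees=True).as_matrix();print("mask in tool",(Rt.T@(T[:3,3]-s["ee_pos"])).round(4), s["ee_pos"])
E
```

```text
mask_mid [ 0.5811 -0.0631  0.1322] eul [-0.4  0.6 16.2] [[1.4, -0.0], [-1.4, -0.1], [0.3, 0.3], [0.6, -0.0], [-0.8, -0.2], [-0.1, 0.0]]
part [ 0.6122 -0.0533  0.291 ] 16.7 [[0.6, -0.8], [-0.4, -1.1], [0.3, -0.2], [-0.2, -0.5], [-0.4, 2.2], [-0.0, 1.9]]
ft [ 0.62176575 -0.05042234  0.08      ]
flange only [ 0.6118 -0.0533  0.2882] 16.5
mask in ft [-0.0426 -0.0005  0.0522]
mask in tool [-0.0005  0.001  -0.0079] [ 0.5813105  -0.06198933  0.1242153 ]
```

>>> arm_command:
  targets:
    - {"slide": [15,0,0],"turn": 0,"hand": 1}
    - {"slide": [28,-0.5,20],"turn": 0,"hand": 1}
    - {"slide": [28,-0.5,45],"turn": 0,"hand": 1}
    - {"slide": [28,-0.5,70],"turn": 0,"hand": 1}
    - {"slide": [28,-0.5,82],"turn": 0,"hand": 1}
    - {"slide": [28,-0.5,86],"turn": 0,"hand": 1}
    - {"slide": [28,-0.5,86],"turn": 0,"hand": 1}
    - {"slide": [32,-0.5,86],"turn": 0,"hand": 1}
    - {"slide": [36,-0.5,86],"turn": 0,"hand": 1}
    - {"slide": [38,-0.5,86],"turn": 0,"hand": 1}
    - {"slide": [38,-0.5,86],"turn": 0,"hand": 1}
    - {"slide": [38,-0.5,86],"turn": 0,"hand": 1}

```text
t: 5.75
ee_pos: [0.618, -0.0515, 0.0385]
eef_rot: [180.0, -0.0, 16.5]
wrist_force: [0.1, -0.3, -2.4]
finger_gap: 0.688
```

```bash
python3 - <<'E'
from h import *
s=r.read_state();print(s["wrist_force"],s["ee_pos"],s["finger_gap"])
im,d=save("wrist","w3")
cv2.imwrite("pics/w3v.png",cv2.convertScaleAbs(cv2.resize(im[200:400,130:430,::-1],None,fx=2.6,fy=2.6,interpolation=cv2.INTER_CUBIC),alpha=1.2,beta=0))
E
```

```text
[ 0.09399385 -0.29146844 -2.39391028] [ 0.61800312 -0.05150558  0.0385372 ] 0.687957792911294
```

View pics/w3v.png

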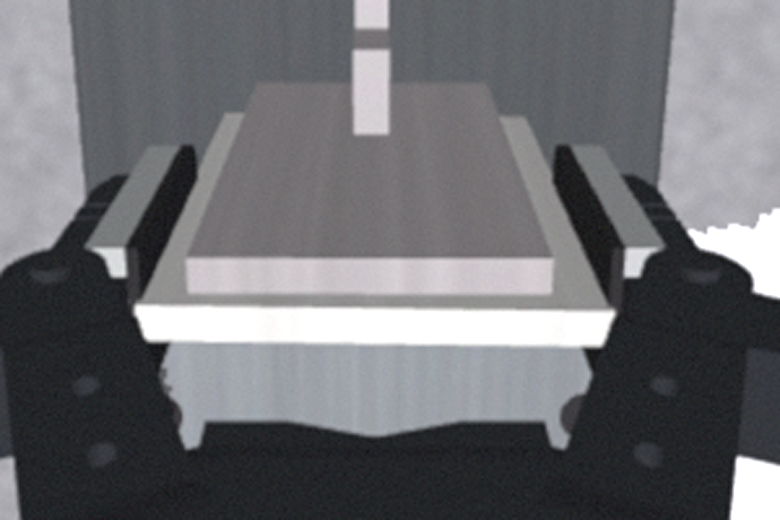

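The angle's back edge sits about 1.5 mm in front of the flange. It is centred to about 1 mm and square to about 0.01 rad. I nudge it into contact, set it down and release.

>>> arm_command:
  targets:
    - {"slide": [1,0,0.5],"turn": 0,"hand": 1}
    - {"slide": [2,0,1],"turn": 0,"hand": 1}
    - {"slide": [2.2,0,1.5],"turn": 0,"hand": 1}
    - {"slide": [2.2,0,1.8],"turn": 0,"hand": 1}
    - {"slide": [2.2,0,1.8],"turn": 0,"hand": 1}

```text
t: 6.3
ee_pos: [0.6186, -0.0513, 0.0366]
eef_rot: [-180.0, 0.1, 16.5]
wrist_force: [-7.0, -0.8, 4.9]
finger_gap: 0.691
```

Contact is felt with the flange (−7 N) and the base (+7 N), so I open.

>>> arm_command:
  targets:
    - {"slide": [-0.8,0,0],"turn": 0,"hand": 0.2}
    - {"slide": [-0.8,0,0],"turn": 0,"hand": -1}
    - {"slide": [-0.8,0,0],"turn": 0,"hand": -1}
    - {"slide": [-0.8,0,0],"turn": 0,"hand": -1}
    - {"slide": [-0.8,0,0],"turn": 0,"hand": -1}
    - {"slide": [-0.8,0,0],"turn": 0,"hand": -1}
    - {"slide": [-0.8,0,0],"turn": 0,"hand": -1}
    - {"slide": [-0.8,0,0],"turn": 0,"hand": -1}

```text
t: 7.1
ee_pos: [0.6192, -0.0511, 0.0365]
eef_rot: [-180.0, 0.0, 16.5]
wrist_force: [-0.1, 0.6, -0.7]
finger_gap: 0.998
```

>>> arm_command:
  targets:
    - {"slide": [0,0,-25],"turn": 0,"hand": -1}
    - {"slide": [0,0,-65],"turn": 0,"hand": -1}
    - {"slide": [0,0,-110],"turn": 0,"hand": -1}
    - {"slide": [-45,0,-140],"turn": 0,"hand": -1}
    - {"slide": [-45,0,-140],"turn": 0,"hand": -1}
    - {"slide": [-45,0,-140],"turn": 0,"hand": -1}

```text
t: 7.7
ee_pos: [0.5758, -0.064, 0.178]
eef_rot: [180.0, -0.2, 16.5]
wrist_force: [-0.5, 0.2, -0.6]
finger_gap: 0.998
```

```bash
python3 - <<'E'
from h import *
im,d=save("wrist","w4")
cv2.imwrite("pics/w4v.png",cv2.convertScaleAbs(cv2.resize(im[80:290,140:420,::-1],None,fx=2.8,fy=2.8,interpolation=cv2.INTER_CUBIC),alpha=1.1,beta=0))
goto(.4707,-.2724,.22,61.7)
E
```

```text
t 7.75 slide [-160.1  170.   -43.4] turn -0.7889 q [ 13.  14. -16.  -0. -60.  94.] F [ 0.1 -0.4 -0.3]
```

View pics/w4v.png

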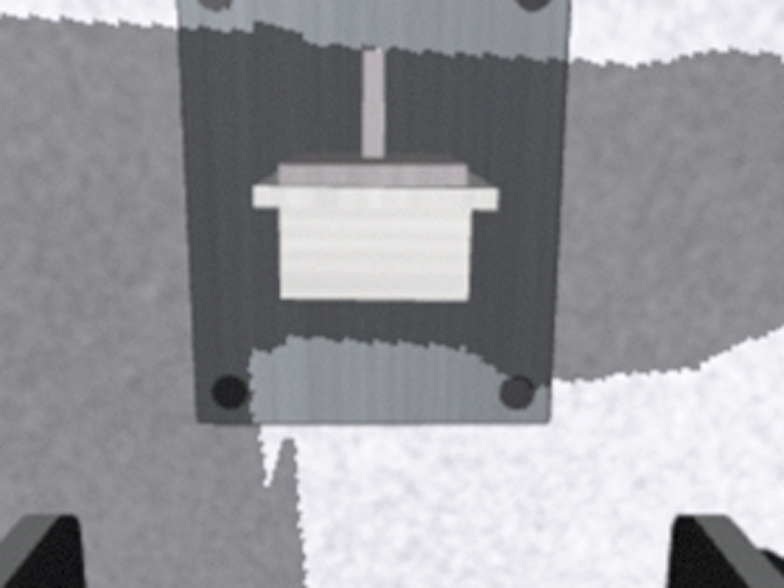

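The angle stands against the flange, centred to about 0.6 mm and square to about 1°. Next is a hover above the dark clip, with tool x along the pin.

```bash
python3 - <<'E'
from h import *
goto(.4707,-.2724,.20,-28.3)
S=load("scene0")
for n,u,v in(("y1",134,203),("y2",199,180),("y3",171,227)):print(n,px2w(S,u,v,.045))
E
```

```text
t 7.75 slide [-160.1  170.   -23.4] turn 0.7819 q [ 13.  14. -16.  -0. -60.  94.] F [ 0.1 -0.4 -0.3]
y1 [ 0.45774906 -0.3874641   0.045     ]
y2 [ 0.38737628 -0.21726449  0.045     ]
y3 [ 0.56644536 -0.29318641  0.045     ]
```

>>> arm_command:
  targets:
    - {"slide": [-30,30,-15],"turn": 0.13,"hand": -1}
    - {"slide": [-60,62,-23],"turn": 0.26,"hand": -1}
    - {"slide": [-90,95,-23],"turn": 0.39,"hand": -1}
    - {"slide": [-120,128,-23],"turn": 0.52,"hand": -1}
    - {"slide": [-145,155,-23],"turn": 0.65,"hand": -1}
    - {"slide": [-160,170,-23],"turn": 0.782,"hand": -1}
    - {"slide": [-160,170,-23],"turn": 0.782,"hand": -1}
    - {"slide": [-160,170,-23],"turn": 0.782,"hand": -1}
    - {"slide": [-160,170,-23],"turn": 0.782,"hand": -1}

```text
t: 8.65
ee_pos: [0.4713, -0.2719, 0.1986]
eef_rot: [180.0, 0.1, -28.2]
wrist_force: [0.1, 0.7, -0.3]
finger_gap: 0.994
```

```bash
python3 - <<'E'
from h import *
goto(.4707,-.2724,.20,-28.3)
im,d=save("wrist","w5")
cv2.imwrite("pics/w5v.png",cv2.convertScaleAbs(cv2.resize(im[:,:,::-1],None,fx=1.4,fy=1.4,interpolation=cv2.INTER_CUBIC),alpha=1.2,beta=0))
E
```

```text
t 8.65 slide [-0.4  0.7 -1.4] turn 0.002 q [ -9.  10. -19.  -0. -62.  71.] F [ 0.1  0.7 -0.3]
```

View pics/w5v.png

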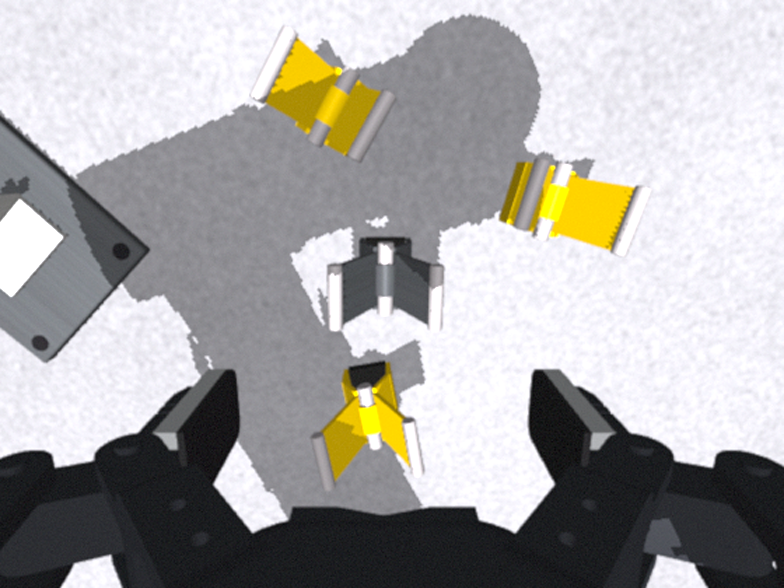

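The dark clip is in the middle, with rolled ends at (336,265–330) and (436,265–330), parallel to tool x. Yellow look-alikes are at (370,430), (325,95) and (575,205).

```bash
python3 - <<'E'
from fit import *
W=load("w5")
o=[(W,np.array(p)/1.4,m) for p,m in(((336,264),(18,27,92)),((336,329),(-18,27,92)),((436,264),(18,-27,92)),((436,329),(-18,-27,92)),((386,242),(23,0,47)),((386,315),(-23,0,47)))]
q,e=fit(o,[.47,-.27,-.49]);print(q,np.degrees(q[2]),e.round(1).tolist())
goto(q[0],q[1],.074,np.degrees(q[2]))
y=[px2w(W,u/1.4,v/1.4,.09) for u,v in((336,265),(336,330),(436,265),(436,330),(319,435),(332,488),(406,420),(418,474))]
c,s=np.cos(q[2]),np.sin(q[2])
for p in y:
    d=p[:2]-q[:2];print((np.array([c*d[0]+s*d[1],-s*d[0]+c*d[1]])*1e3).round(0))
E
```

```text
[ 0.46869624 -0.27294292 -0.49181523] -28.1789367147946 [[-0.9, 0.2], [0.3, 0.3], [1.2, 0.2], [-0.2, 0.2], [-0.2, -0.1], [-0.3, -0.9]]
t 8.7 slide [ -1.7   2.3 124.8] turn 0.0001 q [ -9.  10. -19.  -0. -62.  71.] F [-0.1  0.3  0.2]
[17. 27.]
[-19.  27.]
[ 17. -26.]
[-19. -27.]
[-84.  39.]
[-120.   32.]
[-74. -12.]
[-110.  -19.]
```

>>> arm_command:
  targets:
    - {"slide": [-1.7,2.3,40],"turn": 0,"hand": -1}
    - {"slide": [-1.7,2.3,80],"turn": 0,"hand": -1}
    - {"slide": [-1.7,2.3,110],"turn": 0,"hand": -1}
    - {"slide": [-1.7,2.3,125],"turn": 0,"hand": -1}
    - {"slide": [-1.7,2.3,125],"turn": 0,"hand": -1}
    - {"slide": [-1.7,2.3,125],"turn": 0,"hand": -1}

```text
t: 9.3
ee_pos: [0.469, -0.2732, 0.0747]
eef_rot: [180.0, 0.0, -28.2]
wrist_force: [1.1, -0.1, 0.0]
finger_gap: 1.0
```

>>> arm_command:
  targets:
    - {"slide": [0,0,0],"turn": 0,"hand": -0.4}
    - {"slide": [0,0,0],"turn": 0,"hand": -0.2}
    - {"slide": [0,0,0],"turn": 0,"hand": 0}
    - {"slide": [0,0,0],"turn": 0,"hand": 0.2}
    - {"slide": [0,0,0],"turn": 0,"hand": 0.4}
    - {"slide": [0,0,0],"turn": 0,"hand": 0.6}
    - {"slide": [0,0,0],"turn": 0,"hand": 0.8}
    - {"slide": [0,0,0],"turn": 0,"hand": 1}
    - {"slide": [0,0,0],"turn": 0,"hand": 1}
    - {"slide": [0,0,0],"turn": 0,"hand": 1}
    - {"slide": [0,0,0],"turn": 0,"hand": 1}

```text
t: 10.4
ee_pos: [0.4721, -0.2738, 0.078]
eef_rot: [-179.9, -0.5, -28.2]
wrist_force: [1.1, 6.9, 15.5]
finger_gap: 0.182
```

>>> arm_command:
  targets:
    - {"slide": [0,0,-5],"turn": 0,"hand": 1}
    - {"slide": [0,0,-20],"turn": 0,"hand": 1}
    - {"slide": [0,0,-40],"turn": 0,"hand": 1}
    - {"slide": [0,0,-70],"turn": 0,"hand": 1}
    - {"slide": [0,0,-100],"turn": 0,"hand": 1}
    - {"slide": [0,0,-110],"turn": 0,"hand": 1}
    - {"slide": [0,0,-110],"turn": 0,"hand": 1}
    - {"slide": [0,0,-110],"turn": 0,"hand": 1}

```text
t: 11.2
ee_pos: [0.4677, -0.2733, 0.1838]
eef_rot: [-180.0, 0.0, -28.3]
wrist_force: [0.2, -0.5, -1.6]
finger_gap: 0.17
```

```bash
python3 - <<'E'
from h import *
s=r.read_state();print(s["ee_pos"],s["finger_gap"])
a=.291; ft=np.array([.6218,-.0504])
goto(ft[0],ft[1],.20,np.degrees(a)-90)
im,d=save("wrist","w6");im2,_=save("side","s6");im3,_=save("scene","c6")
k=cv2.resize(im[100:400,130:430,::-1],None,fx=1.33,fy=1.33,interpolation=cv2.INTER_CUBIC)
p=w2px(load("s6"),[s["ee_pos"][0],s["ee_pos"][1],s["ee_pos"][2]-.02]).astype(int);print(p)
j=cv2.resize(im2[p[1]-50:p[1]+50,p[0]-50:p[0]+50,::-1],(399,399),interpolation=cv2.INTER_CUBIC)
cv2.imwrite("pics/w6v.png",cv2.convertScaleAbs(np.hstack([k,j]),alpha=1.3,beta=10))
E
```

```text
[ 0.46771297 -0.27333862  0.18381769] 0.16962967979307517
t 11.2 slide [  29.9 -269.4  -16.1] turn 0.7856 q [-10.  10. -20.  -0. -60.  71.] F [ 0.2 -0.5 -1.6]
[200 287]
```

View pics/w6v.png

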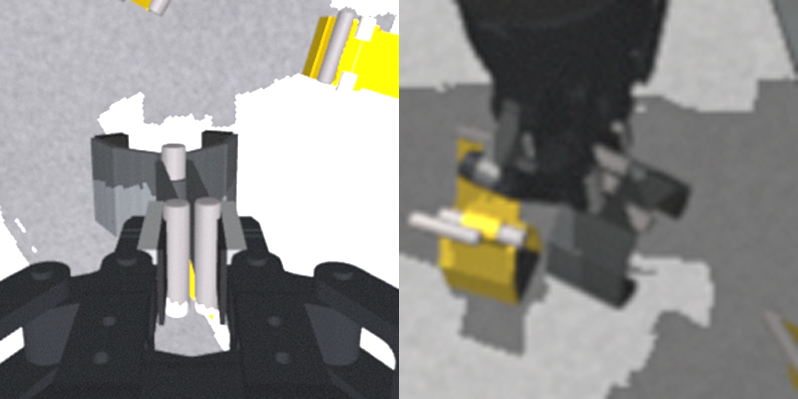

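The clip is held squeezed open. Rolled ends are at (176,205) and (207,205), the pin end at (174,150), and the lip inner edges at x=128 and x=203 (about 37 mm apart). It leans about 0.13 rad about the pin axis, lips toward tool −y: the pin is about 6.5 mm off the tool axis and the lips about 12 mm. That is inside the 0.2 limit, so I compensate in position. Next is a hover over the joint, turned.

```bash
python3 - <<'E'
from h import *
goto(.6133,-.0549,.215,-73.4)
E
```

```text
t 11.35 slide [  24.7 -261.5  -32.1] turn 0.7871 q [-10.  10. -20.  -0. -60.  71.] F [-0.6  0.9 -1.5]
```

>>> arm_command:
  targets:
    - {"slide": [0,0,-32],"turn": 0,"hand": 1}
    - {"slide": [2,-25,-32],"turn": 0.08,"hand": 1}
    - {"slide": [5,-55,-32],"turn": 0.18,"hand": 1}
    - {"slide": [8,-90,-32],"turn": 0.28,"hand": 1}
    - {"slide": [12,-125,-32],"turn": 0.38,"hand": 1}
    - {"slide": [15,-160,-32],"turn": 0.48,"hand": 1}
    - {"slide": [18,-195,-32],"turn": 0.58,"hand": 1}
    - {"slide": [21,-225,-32],"turn": 0.68,"hand": 1}
    - {"slide": [23,-248,-32],"turn": 0.76,"hand": 1}
    - {"slide": [24.7,-261.5,-32],"turn": 0.787,"hand": 1}
    - {"slide": [24.7,-261.5,-32],"turn": 0.787,"hand": 1}
    - {"slide": [24.7,-261.5,-32],"turn": 0.787,"hand": 1}

```text
t: 12.55
ee_pos: [0.6136, -0.055, 0.2152]
eef_rot: [179.9, 0.0, -73.3]
wrist_force: [-0.5, -0.6, -0.9]
finger_gap: 0.171
```

```bash
python3 - <<'E'
from h import *
s=r.read_state();print(s["finger_gap"])
goto(.6133,-.0549,.137,-73.4)
im,d=save("wrist","w7");im2,d2=save("side","s7");im3,d3=save("scene","c7")
k=cv2.resize(im[90:390,124:424,::-1],(400,400),interpolation=cv2.INTER_CUBIC)
p=w2px(d2,[.621,-.0505,.12]).astype(int);print(p)
j=cv2.resize(im2[p[1]-40:p[1]+40,p[0]-40:p[0]+40,::-1],(400,400),interpolation=cv2.INTER_CUBIC)
cv2.imwrite("pics/w7v.png",cv2.convertScaleAbs(np.hstack([k,j]),alpha=1.2,beta=10))
E
```

```text
0.17085886131878503
t 12.55 slide [-0.1  0.1 78.2] turn 0.0014 q [ 13.  16.  -8.  -0. -66.   4.] F [-0.5 -0.6 -0.9]
[281 206]
```

View pics/w7v.png

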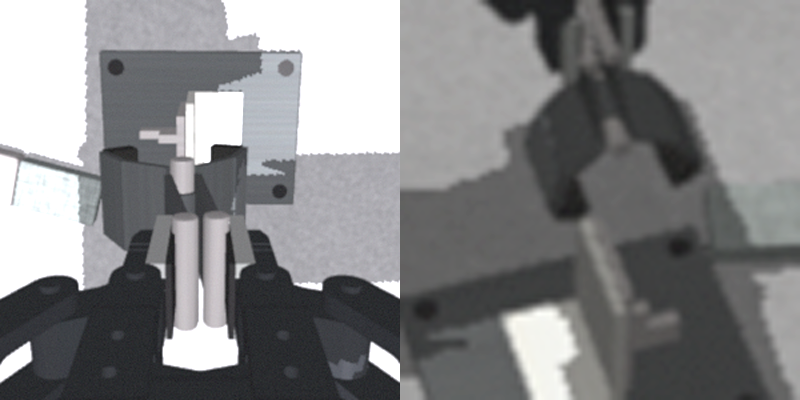

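The wrist view shows the joint at x≈186, between the lip inner edges at 137 and 213, with the pin at 182. The side view confirms open jaws straddling the plates with a lean of about 0.07–0.13 rad. I lower it.

>>> arm_command:
  targets:
    - {"slide": [0,0,15],"turn": 0,"hand": 1}
    - {"slide": [0,0,35],"turn": 0,"hand": 1}
    - {"slide": [0,0,52],"turn": 0,"hand": 1}
    - {"slide": [0,0,66],"turn": 0,"hand": 1}
    - {"slide": [0,0,76],"turn": 0,"hand": 1}
    - {"slide": [0,0,78],"turn": 0,"hand": 1}
    - {"slide": [0,0,78],"turn": 0,"hand": 1}
    - {"slide": [0,0,78],"turn": 0,"hand": 1}
    - {"slide": [0,0,78],"turn": 0,"hand": 1}

```text
t: 13.6
ee_pos: [0.6145, -0.055, 0.1393]
eef_rot: [-179.9, -0.0, -73.4]
wrist_force: [-0.7, -0.3, -1.0]
finger_gap: 0.167
```

```bash
python3 - <<'E'
from h import *
s=r.read_state();print(s["finger_gap"],s["ee_pos"])
W=load("w7");a=.29;ft=np.array([.621,-.0505])
p=px2w(W,124+220*.75,90+92*.75,.015)[:2]-ft;print("foot edge in ft",p@[np.cos(a),np.sin(a)],p@[-np.sin(a),np.cos(a)])
im,d=save("wrist","w8");im2,d2=save("side","s8");im3,d3=save("scene","c8")
k=cv2.resize(im[90:390,124:424,::-1],(400,400),interpolation=cv2.INTER_CUBIC)
p=w2px(d2,[.621,-.0505,.09]).astype(int);q=w2px(d3,[.621,-.0505,.09]).astype(int);print(p,q)
j=cv2.resize(im2[p[1]-30:p[1]+30,p[0]-30:p[0]+30,::-1],(400,400),interpolation=cv2.INTER_CUBIC)
cv2.imwrite("pics/w8v.png",cv2.convertScaleAbs(np.hstack([k,j]),alpha=1.3,beta=15))
E
```

```text
0.1673888351475987 [ 0.61453863 -0.05498729  0.1393245 ]
foot edge in ft -0.02417992263914928 -0.030252599070417857
[281 214] [272 216]
```

View pics/w8v.png

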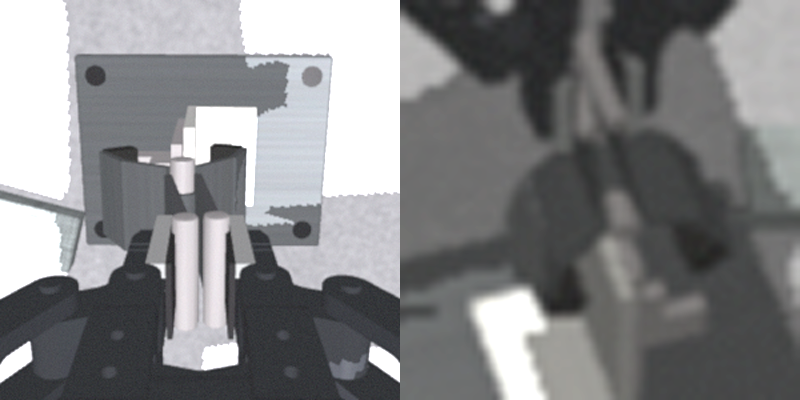

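The jaws straddle both plates. In the wrist crop the pin is at x=182 and the joint at about 183, with lips at 137 and 213 on either side. The side crop shows both lips below the top edges and clear of the plates. The wrist force is only the clip's weight, so I hand in.

```bash
python3 -c "
from h import *
print(r.job_done()); s=r.read_state(); print(s['t'],s['wrist_force'],s['finger_gap'])"
```

```text
the job is handed in; nothing more can be done
None
the job is handed in; nothing more can be done
```

I placed and released the masking angle against the flange, then held the dark clip squeezed open over the joint and handed the job in at about 14 s. No verdict was reported.

- **Angle:** it was centred to about 0.6 mm and square to about 1°. Contact with both the flange and the base showed on the wrist force before I let go.
- **Clip:** the gripper reading is consistent with the clip at its stop, and the lips looked about 37 mm apart. The pin is about 1 mm from the joint and about 24 mm above the edges. The lips reach about 19 mm below the edges and clear both plates. The last wrist force was about 1 N, which is just the clip's weight.
- **Clip lean, the one weak point:** the clip leans about its pin. The wrist view gave about 0.13 rad and the side view about 0.07 rad. Both are inside the 0.2 limit, so I shifted the clip sideways to compensate and did not regrip it.
- **Measurement disagreement:** the scene and wrist cameras differed by 3–4 mm on the angle and the flange. I used the wrist values, which the contact fitted best.
- **Bystanders:** I never moved near the jar, nozzle or brush, but I did not re-measure their positions at the end.
- **Picture budget:** I viewed 12 pictures, two past the budget, to check the clip over the joint.

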